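Clear the folding counter into the waste trolley

TASK

Clear the laundrette's folding counter: sweep the two empty soap boxes and the two dosing caps across the counter and over its far edge, so that all four drop into the tub of the waste trolley parked against that edge. Push them along with your fingertips, do not pick any of them up, and leave the cup, the big bottle and the upright carton standing where they are.

Things in the scene. Friction and masses are not known exactly. Their poses are not given: they have to be found in the camera images.
- soapbox_a: Empty one-load soap box of thin cardboard lying flat, 78 long (its x) by 52 wide (its y) by 24 mm high, one end torn open, 25 to 50 g; turned any way up to 45 degrees from straight. Origin: centre of its underside.
- soapbox_b: Empty one-load soap box of thin cardboard lying flat, 78 long (its x) by 52 wide (its y) by 24 mm high, one end torn open, 25 to 50 g; turned any way up to 45 degrees from straight. Origin: centre of its underside.
- cap_a: Dosing cap of a detergent bottle standing mouth down on the counter: a 58 mm wide, 13 mm high ribbed skirt with a 46 mm wide round crown above it, 44 mm high in all, 17 to 35 g. Origin: centre of its underside, z up.
- cap_b: Dosing cap of a detergent bottle standing mouth down on the counter: a 58 mm wide, 13 mm high ribbed skirt with a 46 mm wide round crown above it, 44 mm high in all, 17 to 35 g. Origin: centre of its underside, z up.
- trolley: Waste trolley, brakes on (fixed): an open grey plastic tub on a wheeled steel frame, its place along the edge differing from run to run. Tub 280 (x) by 380 (y) by 140 mm high, walls 5 mm, rim 45 mm and inner floor 180 mm below the counter top; it reaches 45 mm under the counter, leaving no gap. Origin: on the floor under the tub's centre, 750 mm below the counter top; axes as the world's.
- tub_mouth (a point): Centre of the tub's mouth at rim height; the mouth is 270 (x) by 370 mm (y), its near 40 mm hidden under the counter.
- counter_edge (a point): A point on the top of the counter's far edge (the straight wood-trimmed edge away from the robot, running along y). The counter top is level and bare, at z = 0; beyond the edge is the open tub, or the drop to the floor where the trolley is not.
- cup: Bystander: open white cup standing on the counter among the rubbish, 72 mm wide at the rim, 95 mm high. Origin: centre of its foot.
- bottle: Bystander: full round detergent bottle standing upright, 84 mm wide, 182 mm high. Origin: centre of its foot.
- carton: Bystander: full detergent carton standing upright, 65 by 120 mm (its x and y), 170 mm high. Origin: centre of its underside.

How it is judged:
At the end, for the whole second after the job is handed in: Both soap boxes and both caps are inside the trolley's tub, below its rim; cup, bottle and carton stand upright within 20 mm of where they were (x of soapbox_a in the frame of trolley between -0.138 and 0.138 m and y of soapbox_a in the frame of trolley between -0.188 and 0.188 m and z of soapbox_a in the frame of trolley between 0.55 and 0.695 m and x of soapbox_b in the frame of trolley between -0.138 and 0.138 m and y of soapbox_b in the frame of trolley between -0.188 and 0.188 m and z of soapbox_b in the frame of trolley between 0.55 and 0.695 m and x of cap_a in the frame of trolley between -0.138 and 0.138 m and y of cap_a in the frame of trolley between -0.188 and 0.188 m and z of cap_a in the frame of trolley between 0.55 and 0.695 m and x of cap_b in the frame of trolley between -0.138 and 0.138 m and y of cap_b in the frame of trolley between -0.188 and 0.188 m and z of cap_b in the frame of trolley between 0.55 and 0.695 m and distance of each of cup, bottle, carton from where it was at the start of the episode below 0.02 m and angle between each of cup, bottle, carton's own z axis and vertical below 0.15 rad); the robot touches nothing.
It fails at once if a soap box or a cap is picked up (12 mm clear of the counter while level, or 50 mm at all) ((height (world z) of soapbox_a above 0.05 m or (height (world z) of soapbox_a above 0.012 m and angle between soapbox_a's own z axis and vertical below 0.3 rad)) or (height (world z) of soapbox_b above 0.05 m or (height (world z) of soapbox_b above 0.012 m and angle between soapbox_b's own z axis and vertical below 0.3 rad)) or (height (world z) of cap_a above 0.05 m or (height (world z) of cap_a above 0.012 m and angle between cap_a's own z axis and vertical below 0.3 rad)) or (height (world z) of cap_b above 0.05 m or (height (world z) of cap_b above 0.012 m and angle between cap_b's own z axis and vertical below 0.3 rad))).
It fails at once if the cup, bottle or carton is shifted more than 20 mm or tipped (distance of any of cup, bottle, carton from where it was at the start of the episode above 0.02 m or angle between any of cup, bottle, carton's own z axis and vertical above 0.3 rad).
It also fails if it takes over 67 s, if anything falls off the work surface, if the arm or the gripper's body presses on something with over 40 N, if the wrist force passes 120 N, or if a joint passes its speed limit or range.

ROBOT

A 6-joint arm with a two-finger parallel gripper is mounted at the origin on the work surface. World frame = base frame: x ahead of the robot, y to its left, z up, the work surface at z = 0. Lengths are in m, angles in rad, forces in N, time in s.
With the tool pointing down it reaches from about 0.35 to 0.775 m from the base axis. Payload 7.3 kg.
Tool frame: the origin (TCP) lies midway between the tips of the shut fingers; the grasp point (between the pads) lies 19 mm behind it (tcp_to_grasp is the distance from the TCP to the grasp point, in m); z points along the fingers, y is the line along which they close (so a half turn about z gives the same grasp; the last joint's range is limited). The gripper opens to 92 mm and grips with 3 to 60 N. Pads are 19 mm wide; open, the fingers measure 130 mm over their backs; the gripper's body (75 mm by 190 mm) begins 47 mm behind the grasp point.
Start: joints at [1.091, 0.342, 1.524, -0, 1.275, -0.146], TCP at [0.172, 0.496, 0.227] pointing down, gripper open.
Joint ranges: [-2.53, 2.53], [-0.77, 2.02], [0.04, 2.7], [-1, 4.14], [0.28, 2.66], [-3.11, 3.11]. Speed limits (rad/s): [2.57, 2.57, 3.14, 3.14, 3.14, 3.14].

INTERFACE

Orientations are given as [roll, pitch, yaw] about the fixed x, y, z axes, in that order (R = Rz(yaw) Ry(pitch) Rx(roll)).
In Python, from cell import observe, read_camera, calibration, hand_in, tcp_to_grasp gives the robot as it stands.
- The arm moves only by the tool send_rows, never from a script. Its argument "targets" is a list of rows, each a list of 5 numbers: the opening, from 0 (shut) to 1 (fully open), then the shift along the world's x, y, z in m, then the turn about the world's z in rad. A call has 1 to 5 rows; each row shifts and turns the commanded pose from where the row before left it; what a row does not reach is not made up. A row lasts 1/10 s, in which the tool goes at most 50 mm and 8.59 degrees, less where a joint would pass 70% of its speed; a pose out of reach is approached as far as the arm can. A call is refused whole if a number of a shift passes 0.05 or a number of a turn 0.15, either way. A call with a gripper value outside its range is refused whole. The fingers move at their own pace and stop on an object; "grip_force" is the grip in N (left out, the last holds). Time passes only in rows, so rows that do not move let the fingers close. It gives the time, the measured TCP pose, the force, the opening and the grip force at its end, in the units of the state.
- observe(): the state, without advancing time (a new reading comes with each control period).
- read_camera(name): name is "scene" or "top" or "wrist"; returns (picture, depth): 400x640x3 uint8, red, green, blue; 400x640 float32, m along the optical axis (not along the pixel's ray), 0 where there is no reading.
- calibration(name): a dict with "intrinsics" (3x3 intrinsics, pixels), "world_to_cam" (4x4, takes a point from world to camera coordinates); the wrist camera has in their place "hand_eye" (4x4, takes a point from camera to tool coordinates, whose origin is the TCP and whose axes are the flange's). Camera axes: x right, y up, looking along -z (the intrinsics and any distortion apply to the point x, -y, -z); pixel columns grow to the right and rows downward; lengths in m; the calibration is good to about 2 mm. A picture is of the moment at which its call begins: read the wrist's pose just before it. calibration takes no time and is no camera call.
- hand_in(): hands the job in; it is judged then, once.
The state is a dict: "time": time; "qpos": joint angles; "qvel": joint speeds; "joint_efforts": joint torques, N m; "tool_pos": TCP position; "tool_rot": TCP orientation; "contact_force": force on the tool from outside, world axes, zero at the start; "torque": the same for the moment, N m; "opening": finger opening in m; "grip_force": force on a finger pad.
Only numpy, scipy, OpenCV 4.12 (cv2) and the standard library are available. Lean on these libraries where they do the work, as an engineer would, in place of code of your own. Each camera call takes 0.05 s, during which the arm holds its last target. There are 200 camera calls.

## Working session

There is one attempt and no reset: what is moved stays moved. The work goes in short steps, Python scripts to look and compute and a tool call to move; the robot and the scene stay as the last step left them, time stands still between calls to the robot, and variables do not carry over. Pictures are saved under pics/ and viewed, at most 10 in all, crops included, and the job is handed in when it is done.

Besides the shell and the picture viewer there is one more tool, called after "Request:" as name([rows], argument=value, ...), one row to a line, values as JSON. send_rows: Moves the arm, as the interface text tells. Its arguments: {"type":"object","properties":{"targets":{"type":"array","items":{"type":"array","items":{"type":"number"}}},"grip_force":{"type":"number"}},"required":["targets"]}

```bash
mkdir -p pics; ls; cat > h.py <<'E'
import numpy as np, cv2
from cell import *
def cloud(name):
    pic,d=read_camera(name); c=calibration(name); K=c["intrinsics"]; T=np.linalg.inv(c["world_to_cam"])
    v,u=np.mgrid[:400,:640]; X=(u-K[0,2])/K[0,0]*d; Y=(v-K[1,2])/K[1,1]*d
    P=np.stack([X,-Y,-d,np.ones_like(d)],-1)@T.T
    P=P[...,:3]; P[d==0]=np.nan
    return pic,P
def save(n,pic): cv2.imwrite("pics/"+n,pic[...,::-1])
E
python3 - <<'E'
from h import *
import numpy as np
o=observe(); print(o["tool_pos"],o["tool_rot"],o["time"],calibration("top").keys())
pic,P=cloud("top"); np.savez("top.npz",pic=pic,P=P); save("top.png",pic)
# height map, top-down: rows = x, cols = y
pic2,P2=cloud("scene"); save("scene.png",pic2); np.savez("scene.npz",pic=pic2,P=P2)
z=P[...,2]
m=(z>0.012)&(z<0.3)
n,l,st,c=cv2.connectedComponentsWithStats(m.astype(np.uint8))
for i in range(1,n):
    if st[i,4]>60:
        Q=P[l==i]; print(i,st[i],np.nanmin(Q,0).round(3),np.nanmax(Q,0).round(3),np.median(Q,0).round(3))
E
```

```text
pics
[0.17179978 0.49565686 0.22603865] [-3.14007315e+00 -2.29378234e-04  2.80778263e+00] 0.0 dict_keys(['intrinsics', 'world_to_cam'])
1 [ 479  161   65   43 1915] [ 0.519 -0.576  0.012] [ 0.615 -0.442  0.18 ] [ 0.557 -0.496  0.165]
3 [206 167  35  34 896] [0.518 0.281 0.013] [0.602 0.365 0.191] [0.548 0.311 0.127]
4 [315 180  27  30 453] [ 0.496 -0.023  0.012] [0.586 0.056 0.035] [0.54  0.017 0.024]
5 [390 180  28  30 452] [ 0.498 -0.254  0.013] [ 0.588 -0.171  0.035] [ 0.542 -0.213  0.025]
6 [352 197  25  26 306] [ 0.452 -0.121  0.012] [ 0.523 -0.052  0.102] [ 0.503 -0.094  0.075]
8 [279 214  20  19 258] [0.426 0.106 0.012] [0.481 0.163 0.051] [0.45  0.132 0.042]
10 [434 217  19  19 273] [ 0.421 -0.358  0.012] [ 0.477 -0.303  0.053] [ 0.446 -0.326  0.041]
33 [ 297  343   74   57 2373] [-0.049 -0.103  0.012] [0.104 0.102 0.3  ] [0.056 0.003 0.257]
```

View pics/top.png

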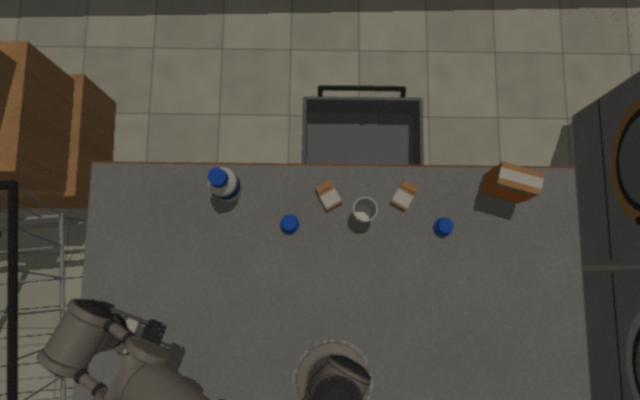

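View pics/scene.png

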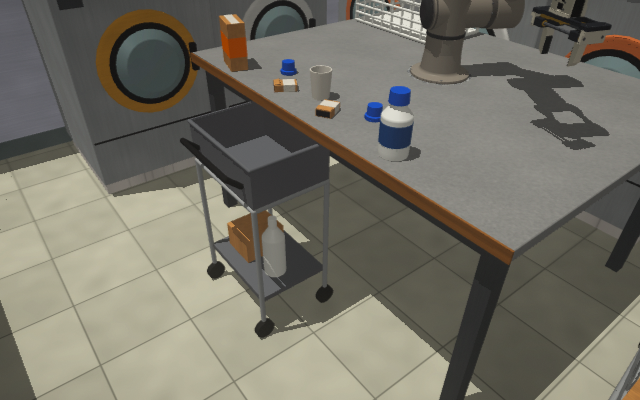

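The top view shows caps at (289,223) and (444,226), boxes at (328,195) and (404,195), the cup at (364,210) between them, and the tub spanning columns about 303–423 beyond the edge at row ~165. Next I'll measure the edge, the tub and the box poses.

```bash
python3 - <<'E'
import numpy as np, cv2
d=np.load("top.npz"); P=d["P"]; z=P[...,2]
for c in (270,360,450): 
    col=P[:,c]; k=np.abs(col[:,2])<.006; print("edge x",np.nanmax(col[k,0]).round(4))
r=(z>-.07)&(z<-.03)&(P[...,0]>.64); Q=P[r]; print("rim",np.nanmin(Q,0),np.nanmax(Q,0),np.percentile(Q,[2,98],axis=0))
f=(abs(z+.18)<.01)&(P[...,0]>.6)&(abs(P[...,1])<.5); print("floor",np.percentile(P[f],[1,99],axis=0))
for nm,(cx,cy) in dict(A=(.54,.017),B=(.54,-.213),cup=(.487,-.087),cA=(.455,.134),cB=(.449,-.33)).items():
    k=(abs(P[...,0]-cx)<.065)&(abs(P[...,1]-cy)<.06)
    if nm in"AB": k&=(z>.018)&(z<.035)
    elif nm=="cup": k&=(z>.085)
    else: k&=z>.036
    Q=P[k][:,:2].astype(np.float32); print(nm,len(Q),cv2.minAreaRect(Q*1000),Q.mean(0))
for nm,k in dict(carton=(z>.16)&(P[...,1]<-.4)&(P[...,0]>.45)&(z<.2),bot=(z>.17)&(P[...,1]>.2)&(P[...,1]<.4)&(P[...,0]>.45)).items():
    print(nm,cv2.minAreaRect(P[k][:,:2].astype(np.float32)*1000))
E
```

```text
edge x 0.6426
edge x 0.6415
edge x 0.6414
rim [ 0.65372369 -0.29027863 -0.06999831] [ 1.00171975  1.09012596 -0.03002856] [[ 0.66527221 -0.28692103 -0.06887295]
 [ 0.98905069  1.08364355 -0.0345508 ]]
floor [[ 0.68816355 -0.27679668 -0.18909388]
 [ 0.86971245  0.08846677 -0.17133063]]
A 434 ((541.294677734375, 17.604541778564453), (79.81181335449219, 52.59807586669922), 29.96497917175293) [0.5403969 0.0175579]
B 427 ((542.5597534179688, -212.70941162109375), (51.945594787597656, 78.60830688476562), 59.15140151977539) [ 0.54289556 -0.21284886]
cup 124 ((487.605712890625, -86.21796417236328), (68.76432800292969, 70.27921295166016), 88.61891174316406) [ 0.48943356 -0.08914399]
cA 182 ((453.51629638671875, 134.3719024658203), (42.528663635253906, 41.81778335571289), 1.9947834014892578) [0.4526902  0.13396312]
cB 183 ((448.6189880371094, -330.09906005859375), (41.56507110595703, 43.98229217529297), 47.61872863769531) [ 0.44857404 -0.3299488 ]
carton ((567.1835327148438, -510.00433349609375), (122.35865783691406, 67.16986846923828), 74.16864776611328)
bot ((560.176025390625, 322.9806213378906), (49.005680084228516, 49.972442626953125), 49.37601852416992)
```

Request:
send_rows([
  [0.43,0.024,-0.04,0,0.067],
  [0.43,0.024,-0.04,0,0.067],
  [0.43,0.024,-0.04,0,0.067],
  [0.43,0.024,-0.04,0,0.067],
  [0.43,0.024,-0.04,0,0.067],
])

```text
time: 0.6
tool_pos: [0.2924, 0.2944, 0.2266]
tool_rot: [-3.141, -0.0, -3.137]
contact_force: [1.0, 0.1, 0.5]
opening: 0.0564
grip_force: 0.0
```

Request:
send_rows([
  [0.43,0.024,-0.04,0,0],
  [0.43,0.024,-0.04,0,0],
  [0.43,0.024,-0.04,0,0],
  [0.43,0.024,-0.04,0,0],
  [0.43,0.024,-0.04,0,0],
])

```text
time: 1.1
tool_pos: [0.4125, 0.0942, 0.2267]
tool_rot: [3.141, -0.0, -3.141]
contact_force: [1.2, 0.6, 0.7]
opening: 0.0393
grip_force: 0.0
```

Request:
send_rows([
  [0.43,0.03,-0.04,0,0],
  [0.43,0.01,-0.002,-0.045,0],
  [0.43,0,0,-0.05,0],
  [0.43,0,0,-0.05,0],
  [0.43,0,0,-0.04,0],
])

```text
time: 1.6
tool_pos: [0.4508, 0.0538, 0.0392]
tool_rot: [3.141, -0.002, -3.141]
contact_force: [1.4, 0.3, -0.5]
opening: 0.0397
grip_force: 0.0
```

Request:
send_rows([
  [0.43,0,0,-0.02,0],
  [0.43,0,0,-0.011,0],
  [0.43,0.015,0,0,0],
  [0.43,0.02,0,0,0],
  [0.43,0.02,0,0,0],
])

```text
time: 2.1
tool_pos: [0.5081, 0.0541, 0.0113]
tool_rot: [3.141, 0.001, -3.14]
contact_force: [-0.1, -0.1, -0.1]
opening: 0.0398
grip_force: 0.1
```

Request:
send_rows([
  [0.43,0.015,0,0,0],
  [0.43,0.015,0,0,0],
  [0.43,0,0,0,0],
])

```text
time: 2.4
tool_pos: [0.5393, 0.0539, 0.0115]
tool_rot: [-3.142, 0.004, -3.14]
contact_force: [0.1, -1.2, 0.5]
opening: 0.0396
grip_force: 0.0
```

```bash
cat >> h.py <<'E'
def boxes(nm):
    pic,P=cloud("top"); save(nm,pic[130:260,230:480].repeat(3,0).repeat(3,1)); z=P[...,2]
    print(observe()["tool_pos"],observe()["time"])
    m=((z>.012)&(z<.06)&(P[...,0]>.38)&(P[...,0]<.8)).astype(np.uint8)
    n,l,st,c=cv2.connectedComponentsWithStats(m)
    for i in range(1,n):
        if st[i,4]>100: print(st[i,4],cv2.minAreaRect(P[l==i][:,:2].astype(np.float32)*1000))
E
python3 -c "
from h import *
boxes('a1.png')"
```

```text
[0.53769532 0.05404505 0.01121249] 2.45
247 ((547.0875854492188, -490.58294677734375), (134.2772216796875, 58.70869064331055), 46.34865951538086)
453 ((542.9795532226562, -213.25155639648438), (52.27223587036133, 79.170654296875), 58.83927536010742)
269 ((447.38690185546875, -329.2396240234375), (55.80547332763672, 49.00013732910156), 31.883031845092773)
```

View pics/a1.png

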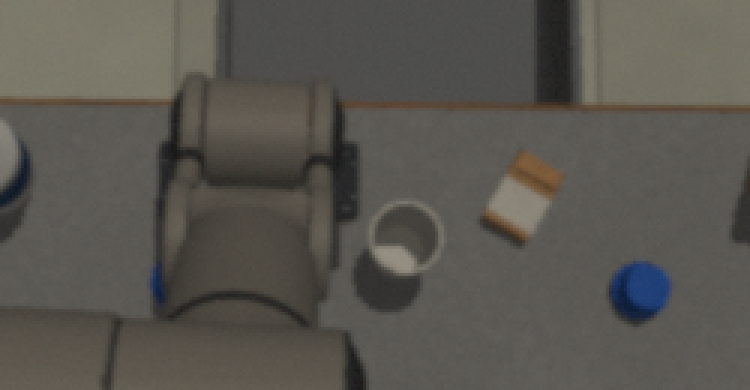

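The arm hides box A from above, and the gripper body (columns 160–355) clears the cup (370–440). I'll use the scene camera instead.

```bash
python3 -c "
from h import *
pic,P=cloud('scene'); save('s1.png',pic[50:200,200:450].repeat(3,0).repeat(3,1))
z=P[...,2]; m=((z>.019)&(z<.028)&(P[...,0]>.48)&(P[...,1]>-.05)&(P[...,1]<.1)).astype(np.uint8)
n,l,st,c=cv2.connectedComponentsWithStats(m)
for i in range(1,n):
    if st[i,4]>30: print(st[i],cv2.minAreaRect(P[l==i][:,:2].astype(np.float32)*1000))
"
```

```text
[298 103  37  14 248] ((588.5083618164062, 12.029216766357422), (109.39664459228516, 65.43962860107422), 10.758336067199707)
```

View pics/s1.png

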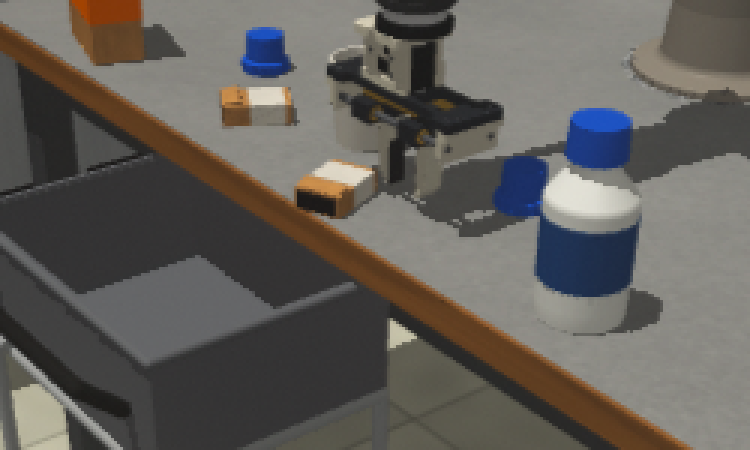

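Box A is now nearly straight at about x = .59, held on the right finger. I'll push it on over the edge.

Request:
send_rows([
  [0.43,0.02,0,0,0],
  [0.43,0.02,0,0,0],
  [0.43,0.02,0,0,0],
  [0.43,0.02,0,0,0],
  [0.43,0,0,0,0],
])

```text
time: 3.0
tool_pos: [0.6183, 0.0539, 0.011]
tool_rot: [-3.142, 0.002, -3.14]
contact_force: [-0.2, -0.1, 0.3]
opening: 0.0397
grip_force: 0.0
```

```bash
python3 -c "
from h import *
pic,P=cloud('scene'); save('s2.png',pic[50:200,200:450].repeat(3,0).repeat(3,1))
"
```

```text
(no output)
```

View pics/s2.png

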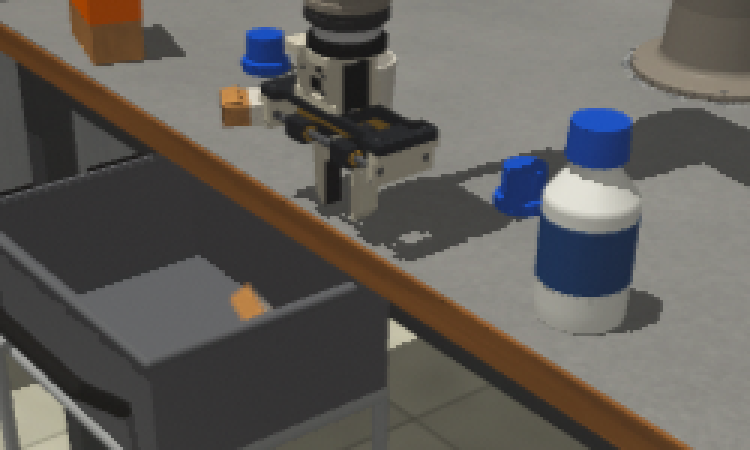

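Box A is in the tub. Next is box B.

Request:
send_rows([
  [0.35,0,0,0.05,0],
  [0.35,0,0,0.05,0],
  [0.35,0,0,0.04,0],
  [0.35,-0.023,-0.04,0,0],
  [0.35,-0.023,-0.04,0,0],
])

```text
time: 3.55
tool_pos: [0.5695, -0.0257, 0.152]
tool_rot: [-3.141, 0.002, -3.137]
contact_force: [-0.9, -1.3, -0.6]
opening: 0.0321
grip_force: 0.0
```

Request:
send_rows([
  [0.35,-0.023,-0.04,0,0],
  [0.35,-0.023,-0.04,0,0],
  [0.35,-0.023,-0.04,0,0],
  [0.35,-0.023,-0.04,0,0],
  [0.35,-0.025,-0.042,0,0],
])

```text
time: 4.05
tool_pos: [0.4513, -0.228, 0.1506]
tool_rot: [3.141, -0.001, -3.14]
contact_force: [0.7, -1.0, 0.2]
opening: 0.032
grip_force: 0.0
```

Request:
send_rows([
  [0.35,0,0,0,0],
])

```text
time: 4.15
tool_pos: [0.4499, -0.2312, 0.1505]
tool_rot: [-3.141, -0.002, 3.137]
contact_force: [-0.7, 0.8, 0.0]
opening: 0.0319
grip_force: 0.0
```

Request:
send_rows([
  [0.35,0.005,0.002,-0.045,0],
  [0.35,0,0,-0.045,0],
  [0.35,0,0,-0.03,0],
  [0.35,0,0,-0.02,0],
  [0.35,0.01,0,0,0],
])

```text
time: 4.65
tool_pos: [0.4658, -0.2231, 0.0081]
tool_rot: [3.137, -0.007, -3.141]
contact_force: [0.4, 0.1, -0.2]
opening: 0.0323
grip_force: 0.0
```

Request:
send_rows([
  [0.35,0.02,0,0,0],
  [0.35,0.015,0,0,0],
  [0.35,0.015,0,0,0],
  [0.35,0.015,0,0,0],
  [0.35,0.015,0,0,0],
])

```text
time: 5.15
tool_pos: [0.5504, -0.2251, 0.0125]
tool_rot: [-3.141, 0.001, -3.14]
contact_force: [0.5, 0.3, -0.2]
opening: 0.0323
grip_force: 0.0
```

```bash
python3 -c "
from h import *
pic,P=cloud('scene'); save('s3.png',pic[50:200,200:450].repeat(3,0).repeat(3,1))
z=P[...,2]; m=((z>.019)&(z<.028)&(P[...,0]>.5)&(P[...,1]>-.3)&(P[...,1]<-.13)).astype(np.uint8)
n,l,st,c=cv2.connectedComponentsWithStats(m)
for i in range(1,n):
    if st[i,4]>30: print(st[i],cv2.minAreaRect(P[l==i][:,:2].astype(np.float32)*1000))
"
```

```text
[258  78  32  13 203] ((582.8203735351562, -221.54791259765625), (89.30136108398438, 102.31660461425781), 54.70783615112305)
```

View pics/s3.png

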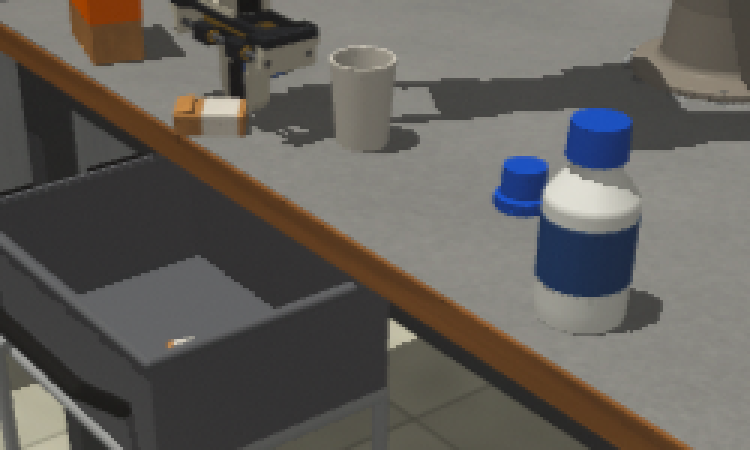

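The cup stands; box A rests on the tub floor at crop pixel (180,343). Box B, at crop (210,117), still sits diagonally in the finger gap. I'll push on with a slight drift to +y.

Request:
send_rows([
  [0.35,0.02,0,0,0],
  [0.35,0.02,0.003,0,0],
  [0.35,0.02,0.005,0,0],
  [0.35,0.015,0.005,0,0],
  [0.35,0.01,0.003,0,0],
])

```text
time: 5.7
tool_pos: [0.6352, -0.2088, 0.012]
tool_rot: [-3.141, 0.001, -3.139]
contact_force: [0.2, -0.2, 0.5]
opening: 0.0323
grip_force: 0.0
```

```bash
python3 -c "
from h import *
pic,P=cloud('scene'); save('s4.png',pic[50:200,180:430].repeat(3,0).repeat(3,1))
"
```

```text
(no output)
```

View pics/s4.png

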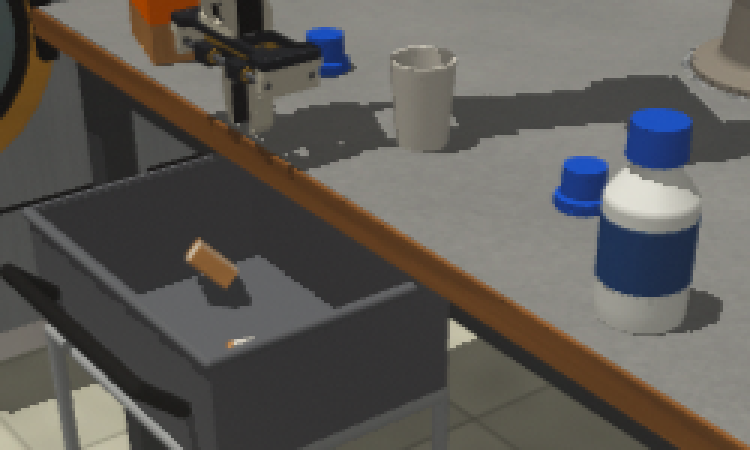

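Box B is dropping into the tub. Next is cap B, pushed along yaw 0.5.

Request:
send_rows([
  [0.39,0,0,0.05,0],
  [0.39,0,0,0.05,0],
  [0.39,0,0,0.04,0],
  [0.39,-0.039,-0.025,0,0.125],
  [0.39,-0.039,-0.025,0,0.125],
])

```text
time: 6.25
tool_pos: [0.5557, -0.2599, 0.1529]
tool_rot: [-3.139, 0.002, -2.883]
contact_force: [-0.2, -1.1, -0.4]
opening: 0.0356
grip_force: 0.0
```

Request:
send_rows([
  [0.39,-0.039,-0.025,0,0.125],
  [0.39,-0.039,-0.025,0,0.125],
  [0.39,-0.039,-0.025,0,0],
  [0.39,-0.039,-0.025,0,0],
  [0.39,0,0,0,0],
])

```text
time: 6.75
tool_pos: [0.3955, -0.3621, 0.1514]
tool_rot: [3.141, -0.002, -2.646]
contact_force: [-0.5, 0.6, 0.4]
opening: 0.0361
grip_force: 0.0
```

Request:
send_rows([
  [0.39,0,0.003,-0.045,0],
  [0.39,0,0,-0.045,0],
  [0.39,0,0,-0.03,0],
  [0.39,0,0,-0.02,0],
  [0.39,0.009,0.005,0,0],
])

```text
time: 7.25
tool_pos: [0.4075, -0.35, 0.0085]
tool_rot: [3.136, -0.001, -2.642]
contact_force: [-0.1, 1.4, -0.4]
opening: 0.0356
grip_force: 0.0
```

Request:
send_rows([
  [0.39,0.013,0.007,0,0],
  [0.39,0.013,0.007,0,0],
  [0.39,0.015,0.008,0,0],
  [0.39,0.015,0.008,0,0],
  [0.39,0.015,0.008,0,0],
])

```text
time: 7.75
tool_pos: [0.4818, -0.3131, 0.0114]
tool_rot: [-3.141, 0.0, -2.64]
contact_force: [-0.1, 0.2, -0.2]
opening: 0.0358
grip_force: 0.2
```

Request:
send_rows([
  [0.39,0.015,0.008,0,0],
  [0.39,0.015,0.008,0,0],
  [0.39,0.015,0.008,0,0],
  [0.39,0.015,0.008,0,0],
  [0.39,0.015,0.008,0,0],
])

```text
time: 8.25
tool_pos: [0.5562, -0.2732, 0.0106]
tool_rot: [3.141, -0.0, -2.64]
contact_force: [0.2, -0.1, 0.2]
opening: 0.036
grip_force: 0.2
```

```bash
python3 -c "
from h import *
pic,P=cloud('scene'); save('s5.png',pic[50:200,180:430].repeat(3,0).repeat(3,1))
"
```

```text
(no output)
```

View pics/s5.png

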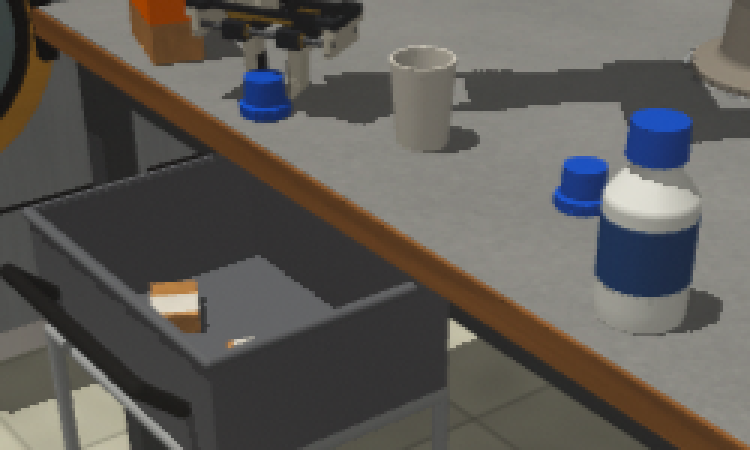

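Cap B is cradled at crop (265,95), and box B is in the tub at (178,305). I'll carry on over the edge.

Request:
send_rows([
  [0.39,0.015,0.009,0,0],
  [0.39,0.015,0.009,0,0],
  [0.39,0.015,0.008,0,0],
  [0.39,0.015,0.008,0,0],
  [0.39,0.015,0.008,0,0],
])

```text
time: 8.8
tool_pos: [0.6306, -0.2315, 0.0106]
tool_rot: [3.141, -0.0, -2.641]
contact_force: [-0.3, 0.2, 0.2]
opening: 0.036
grip_force: 0.0
```

Request:
send_rows([
  [0.39,0.015,0.008,0,0],
  [0.39,0.01,0.005,0,0],
  [0.39,0,0,0.03,0],
  [0.39,0,0,0.05,0],
  [0.39,0,0,0.05,0],
])

```text
time: 9.3
tool_pos: [0.6543, -0.2186, 0.1411]
tool_rot: [3.139, -0.002, -2.64]
contact_force: [1.1, -1.0, 0.5]
opening: 0.0359
grip_force: 0.0
```

```bash
cat > t.py <<'E'
from h import *
for nm in ("top","scene"):
    pic,P=cloud(nm); p=pic.astype(int)
    b=(p[...,2]>60)&(p[...,2]>1.8*p[...,0])&(p[...,2]>1.3*p[...,1])
    o=(p[...,0]>90)&(p[...,0]>1.5*p[...,2])
    for t,m in(("blue",b),("orange",o)):
        m=m&(P[...,0]>.35)&(P[...,0]<.9)&(abs(P[...,1])<.45)&((t=="blue")|(P[...,0]>.65))
        n,l,st,c=cv2.connectedComponentsWithStats(m.astype(np.uint8))
        for i in range(1,n):
            if st[i,4]>8: print(nm,t,st[i,4],np.nanmedian(P[l==i],0).round(3))
    save(nm+"_now.png",pic)
E
python3 t.py
```

```text
top blue 274 [0.558 0.321 0.181]
top blue 111 [0.447 0.143 0.042]
top orange 19 [ 0.769 -0.164 -0.157]
top orange 19 [ 0.765 -0.054 -0.156]
top orange 125 [ 0.708 -0.033 -0.156]
scene blue 384 [0.575 0.335 0.174]
scene blue 921 [0.579 0.335 0.056]
scene blue 247 [ 0.639 -0.153 -0.156]
scene orange 73 [ 0.746 -0.217 -0.157]
scene orange 62 [ 0.764 -0.157 -0.162]
scene orange 234 [ 0.708 -0.154 -0.471]
scene orange 895 [ 0.804 -0.157 -0.478]
scene orange 39 [ 0.663 -0.099 -0.472]
```

Cap B and both boxes are in the tub. Last is cap A.

Request:
send_rows([
  [0.39,-0.025,0.038,0,-0.118],
  [0.39,-0.025,0.038,0,-0.118],
  [0.39,-0.025,0.038,0,-0.118],
  [0.39,-0.025,0.038,0,-0.118],
  [0.39,-0.025,0.038,0,-0.118],
])

```text
time: 9.9
tool_pos: [0.5287, -0.0278, 0.1406]
tool_rot: [3.141, 0.0, 3.047]
contact_force: [0.5, 0.9, 0.5]
opening: 0.0355
grip_force: 0.0
```

Request:
send_rows([
  [0.39,-0.025,0.038,0,-0.118],
  [0.39,-0.025,0.038,0,-0.118],
  [0.39,-0.025,0.038,0,-0.118],
  [0.39,-0.025,0.038,0,0],
  [0.39,-0.025,0.035,0,0],
])

```text
time: 10.4
tool_pos: [0.4039, 0.1593, 0.1408]
tool_rot: [3.141, 0.0, 2.698]
contact_force: [0.5, 0.6, 0.3]
opening: 0.0359
grip_force: 0.0
```

Request:
send_rows([
  [0.39,0,0,0,0],
])

```text
time: 10.5
tool_pos: [0.4018, 0.161, 0.1407]
tool_rot: [-3.141, -0.002, 2.703]
contact_force: [0.2, -0.5, -0.8]
opening: 0.0359
grip_force: 0.0
```

Request:
send_rows([
  [0.39,0,-0.002,-0.045,0],
  [0.39,0,0,-0.045,0],
  [0.39,0,0,-0.025,0],
  [0.39,0,0,-0.015,0],
  [0.39,0.009,-0.004,0,0],
])

```text
time: 11.0
tool_pos: [0.4123, 0.1513, 0.0088]
tool_rot: [-3.138, -0.004, 2.699]
contact_force: [0.3, 0.8, 0.2]
opening: 0.0354
grip_force: 0.0
```

Request:
send_rows([
  [0.39,0.013,-0.006,0,0],
  [0.39,0.013,-0.006,0,0],
  [0.39,0.015,-0.008,0,0],
  [0.39,0.015,-0.008,0,0],
  [0.39,0.015,-0.008,0,0],
])

```text
time: 11.5
tool_pos: [0.4877, 0.115, 0.0121]
tool_rot: [3.14, 0.003, 2.698]
contact_force: [0.6, -0.4, -1.2]
opening: 0.0357
grip_force: 0.1
```

Request:
send_rows([
  [0.39,0.015,-0.008,0,0],
  [0.39,0.015,-0.008,0,0],
  [0.39,0.015,-0.008,0,0],
  [0.39,0.015,-0.008,0,0],
  [0.39,0.015,-0.008,0,0],
])

```text
time: 12.0
tool_pos: [0.5625, 0.0746, 0.0122]
tool_rot: [3.14, 0.003, 2.698]
contact_force: [-0.5, -1.0, -0.6]
opening: 0.0357
grip_force: 0.1
```

```bash
python3 t.py
```

```text
top blue 273 [0.559 0.321 0.181]
top orange 18 [ 0.768 -0.162 -0.156]
top orange 20 [ 0.764 -0.056 -0.158]
top orange 120 [ 0.745 -0.219 -0.157]
top orange 120 [ 0.709 -0.034 -0.156]
scene blue 386 [0.575 0.335 0.173]
scene blue 318 [0.606 0.072 0.025]
scene blue 633 [0.593 0.351 0.069]
scene blue 249 [ 0.64  -0.153 -0.156]
scene orange 73 [ 0.746 -0.217 -0.156]
scene orange 63 [ 0.762 -0.157 -0.163]
scene orange 248 [ 0.709 -0.151 -0.471]
scene orange 901 [ 0.804 -0.158 -0.478]
scene orange 39 [ 0.664 -0.096 -0.471]
```

Request:
send_rows([
  [0.39,0.015,-0.009,0,0],
  [0.39,0.015,-0.009,0,0],
  [0.39,0.015,-0.008,0,0],
  [0.39,0.015,-0.008,0,0],
  [0.39,0.015,-0.008,0,0],
])

```text
time: 12.6
tool_pos: [0.6356, 0.0335, 0.0116]
tool_rot: [3.141, 0.001, 2.699]
contact_force: [0.2, -0.1, 0.5]
opening: 0.0357
grip_force: 0.0
```

Request:
send_rows([
  [0.39,0.015,-0.008,0,0],
  [0.39,0,0,0.05,0],
  [0.39,0,0,0.05,0],
  [0.39,0,0,0.05,0],
  [0.39,0,0,0,0],
])

```text
time: 13.1
tool_pos: [0.6538, 0.0257, 0.1701]
tool_rot: [3.136, 0.015, 2.699]
contact_force: [1.3, -0.7, 0.0]
opening: 0.0356
grip_force: 0.0
```

```bash
python3 t.py
```

```text
top blue 36 [ 0.716  0.035 -0.137]
top blue 271 [0.558 0.321 0.181]
top orange 19 [ 0.767 -0.164 -0.155]
top orange 121 [ 0.745 -0.218 -0.157]
scene blue 388 [0.575 0.335 0.173]
scene blue 635 [0.593 0.352 0.069]
scene blue 249 [ 0.639 -0.152 -0.157]
scene orange 72 [ 0.745 -0.216 -0.157]
scene orange 63 [ 0.764 -0.157 -0.162]
scene orange 239 [ 0.709 -0.153 -0.471]
scene orange 898 [ 0.805 -0.157 -0.478]
scene orange 39 [ 0.663 -0.098 -0.471]
```

View pics/scene_now.png

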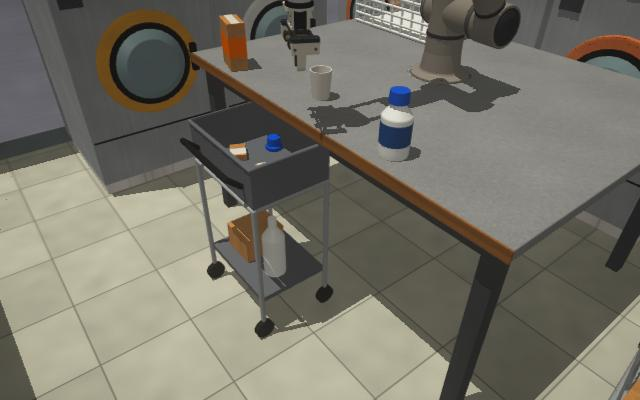

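The counter is clear, and the cup (320,83), bottle (396,125) and carton (233,42) are standing. Cap A is in the tub, hidden behind its near wall in this view. I'll let things settle, then check and hand in.

Request:
send_rows([
  [0.39,-0.03,0,0,0],
  [0.39,-0.03,0,0,0],
  [0.39,0,0,0,0],
  [0.39,0,0,0,0],
  [0.39,0,0,0,0],
])

```text
time: 13.7
tool_pos: [0.5907, 0.0259, 0.1602]
tool_rot: [3.141, 0.0, 2.699]
contact_force: [-0.5, -0.8, 0.0]
opening: 0.036
grip_force: 0.0
```

```bash
python3 t.py | grep -v orange; python3 -c "
from cell import *
print(hand_in())"
```

```text
top blue 272 [0.558 0.321 0.181]
scene blue 387 [0.575 0.335 0.173]
scene blue 635 [0.593 0.351 0.069]
scene blue 247 [ 0.64  -0.153 -0.156]
the job is handed in; nothing more can be done
None
```

I swept both soap boxes and both caps over the edge into the tub, left the cup, bottle and carton standing, and handed in at about 14 s; cap A was last measured inside the tub just after it fell but was out of view in the final check, and hand-in returned no verdict.

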